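# Hang the microscope's light box on the stand rail and torque the clamp

## Task

Hang the white light control box on the stand's rail by lifting its rear hook over the rail's front lip and lowering it until the tongue rests on the channel floor, and let go of it. Then push the red wrench handle clockwise (seen from above) to tighten the clamp bolt until the wrench's breakaway joint trips and the handle gives way; stop soon after, leaving the handle kinked but never bent far over (about 25 degrees at most). Leave the dish, the jar and the black case where they are.

Things in the scene. Friction and masses are not known exactly. Their poses are not given: they have to be found in the camera images.
- box_grip (a point): Centre of the black carrying bar on top of the loose white light control box. The bar is 16 mm thick along this point's x, 80 long along y, 20 tall, on two posts at y +-34 mm; its centre is 135 mm above the box's underside, 40 mm above the box's top. x points from the box's front (display, two knobs) to its back, where the hook is; z up. The centre of mass lies about under the bar
- lightbox: The light control box, about 0.45 kg, 60 (x) x 110 (y) x 95 mm tall, upright at the start; origin at the centre of its underside, axes as box_grip. Hung on the rail and let go, it leans up to 0.15 rad
- box_tongue (a point): Centre of the underside of the box's hook tongue, +58 mm along x and -68 mm along z from box_grip, same axes. An aluminium bracket runs level from the top of the box's back (underside 91 mm, top 99 mm above the box's underside) and turns down into the tongue: 10 mm thick (x), 60 wide (y), 24 mm deep below the bracket's underside. 23 mm are free between box back and tongue
- rail_seat (a point): Centre of the floor of the aluminium channel rail on the fixed stand, 115 mm above the table. The channel runs along y, 160 mm long, open at the ends and top, 24 mm wide between the front lip (-x side, 8 mm thick) and the back wall; both rise 15 mm above the floor. z up. The box hangs on the -x side in front of the lip, its x along this x, its tongue in the channel
- stand: The fixed stand, origin on the table, axes as rail_seat, which is at (0, 100, 115) mm. Base 32 mm high, x -30 to 140, y -185 to 185 mm. White pedestal under the rail; on its front a round black bumper bar along y, 62 mm above the table, its front 6 mm ahead of the lip's: the box's back rests on it. Black clamp block 82 mm high carrying the bolt at (0, -90) mm. Column of 26 mm radius, 125 mm high, at (105, -20) mm
- wrench_head (a point): On the axis of the clamp bolt at the height of the handle's middle, 108 mm above the table: the wrench's steel head, already fitted, turning with the bolt about the vertical; x points along the head to the breakaway joint, 40 mm away. Tightening is clockwise from above. The bolt turns easily (about 0.3 N m) until snug after 0.45 to 0.75 rad, where differs and cannot be seen; then it stands firm
- wrench_grip (a point): Centre of the red round wrench grip, 24 mm thick, 95 long along x, 90 mm from the breakaway joint; x points to the free end. The joint (vertical axis) stays straight until some 11 N is pushed sideways here on a snug bolt, then gives way clockwise; force falls steadily to 7 N at 0.2 and 3 N at 0.37 rad of kink. Let go at 0.12 to 0.4 rad it stays kinked, sooner it springs straight, later it flips on to 0.6
- dish_mid (a point): Centre of a loose shallow glass dish, 90 mm diameter, 16 mm high: a bystander
- jar_mid (a point): Centre of a loose amber glass jar, 48 mm diameter, 65 mm high: a bystander
- case_mid (a point): Centre of a loose flat black instrument case, 160 x 100 x 18 mm: a bystander
There are look-alikes about, which are no part of the job. What is shaped like the lightbox but pink is not meant.

How it is judged:
On the way, in this order (a step that is already met when the one before it is completed fails the run):
1. the box hangs on the rail, its tongue down on the channel floor behind the lip, and is let go (x of box_tongue in the frame of rail_seat between -0.013 and 0.013 m and y of box_tongue in the frame of rail_seat between -0.05 and 0.05 m and z of box_tongue in the frame of rail_seat between -0.006 and 0.008 m and angle between box_grip's own z axis and vertical below 0.3 rad and angle between the y axis of box_tongue and the y axis of rail_seat, either way round below 0.15 rad and contact force between the fingers and lightbox below 0.3 N), for 0.2 s.
2. the wrench has tripped: the handle is kinked by more than 0.1 rad (angle between the x axis of wrench_head and the x axis of wrench_grip, either way round above 0.1 rad), for 0.1 s.
At the end, for the whole second after the job is handed in: The box hangs at rest on the rail: tongue underside within 13 mm of the channel's centre line, within 50 mm of the rail's middle along it, -6 to +8 mm from its floor, box leaning less than 0.3 rad and square to the rail within 0.15 rad. The wrench handle stays kinked by 0.08 to 0.44 rad (x of box_tongue in the frame of rail_seat between -0.013 and 0.013 m and y of box_tongue in the frame of rail_seat between -0.05 and 0.05 m and z of box_tongue in the frame of rail_seat between -0.006 and 0.008 m and angle between box_grip's own z axis and vertical below 0.3 rad and angle between the y axis of box_tongue and the y axis of rail_seat, either way round below 0.15 rad and angle between the x axis of wrench_head and the x axis of wrench_grip, either way round between 0.08 and 0.44 rad and linear speed of lightbox below 0.02 m/s); the robot touches nothing.
It fails at once if the handle is bent far over (kink beyond 0.44 rad) (angle between the x axis of wrench_head and the x axis of wrench_grip, either way round above 0.44 rad).
It fails at once if the dish is moved more than 30 mm (distance of dish_mid from where it was at the start of the episode above 0.03 m).
It fails at once if the jar is moved more than 30 mm (distance of jar_mid from where it was at the start of the episode above 0.03 m).
It fails at once if the case is moved more than 30 mm (distance of case_mid from where it was at the start of the episode above 0.03 m).
It also fails if it takes over 64 s, if anything falls off the work surface, if the arm or the gripper's body presses on something with over 40 N, if the wrist force passes 120 N, or if a joint passes its speed limit or range.

## Robot

A 6-joint arm with a two-finger parallel gripper is mounted at the origin on the work surface. World frame = base frame: x ahead of the robot, y to its left, z up, the work surface at z = 0. Lengths are in m, angles in rad, forces in N, time in s.
With the tool pointing down it reaches from about 0.275 to 0.85 m from the base axis. Payload 19 kg.
Tool frame: the origin (TCP) lies midway between the tips of the shut fingers; the grasp point (between the pads) lies grasp_offset behind it (grasp_offset is the distance from the TCP to the grasp point, in m); z points along the fingers, y is the line along which they close (so a half turn about z gives the same grasp; the last joint's range is limited). The gripper opens to 85 mm and grips with 20 to 120 N. Pads are 22 mm wide; open, the fingers measure 114 mm over their backs; the gripper's body (76 mm by 85 mm) begins 54 mm behind the grasp point. The pads swing forward as they close: fully open they stand 13 mm farther back than shut.
Start: joints at [-1.45, 0.15, 1.437, -0, 1.554, -0.134], TCP at [0.145, -0.556, 0.231] pointing down, gripper open.
Joint ranges: [-2.8, 2.8], [-0.68, 2.1], [0.12, 2.68], [-1.39, 4.53], [0.16, 2.79], [-2.81, 2.81]. Speed limits (rad/s): [1.89, 1.89, 2.22, 3.01, 3.01, 3.01].

## Interface

Orientations are given as a 3x3 rotation matrix whose columns are the frame's x, y, z axes.
In Python, from workcell import * gives the robot as it stands. Calls block until the motion is done:
- move_pose(position, orientation): joint-space move of the TCP to a pose.
- move_l(position, velocity=0.15, orientation=None, guard=None): straight line of the TCP; orientation=None keeps the orientation; velocity is the mean speed in m/s. With guard (N) it stops when the force on the tool has changed by that much, and returns True; else False.
- goto_joints(angles): joint-space move.
- command_gripper(opening, newtons=None): finger opening in m; newtons is the grip in N (None keeps the last); returns when the fingers have stopped.
- dwell(seconds).
- ik(position, orientation): joint angles nearest the present ones, or None.
- state(): the state.
- read_camera(name): name is "side" or "top" or "wrist"; returns (picture, depth): 480x640x3 uint8, red, green, blue; 480x640 float32, m along the optical axis (not along the pixel's ray), 0 where there is no reading.
- camera_model(name): a dict with "mtx" (3x3 intrinsics, pixels), "k1" (the pictures are not rectified: a ray, as slopes to the right and down, at radius r is drawn at 1 + k1 r^2 times it, then the intrinsics apply), "extrinsics" (4x4, takes a point from world to camera coordinates). Camera axes: x right, y down, z forward; pixel columns grow to the right and rows downward; lengths in m; the calibration is good to about 2 mm. A picture is of the moment at which its call begins: read the wrist's pose just before it. camera_model takes no time and is no camera call; for the wrist camera it gives the pose at the moment of the call.
A pose or a line that the arm cannot do raises MotionError and nothing moves.
- finish_job(): hands the job in; it is judged then, once.
Trained networks look in the newest picture that a camera, given by its name, has taken for a name from the list of things; names that differ only in an ending like _2 or _b are one class to them, and where a whole thing is asked for, a point or a joint stands for the part that bears it (a point fixed in the world has none). Each returns a list of dicts, best first, with "p" (0 to 1); they miss things now and then, are a little off and sometimes report something else, mostly with a low value. They report only what shows in the picture. A call takes as long as a camera call. They do not tell look-alikes from the thing itself.
- spot_in(camera, name): "point" ([x, y, z] in m, in world coordinates, good to about 4 mm: the middle of the surface that is visible of it).
- trace(camera, name): "pixels" (480x640 bool, what is visible of it).
The state is a dict: "t": time; "q": joint angles; "joint_vel": joint speeds; "tau": joint torques, N m; "position": TCP position; "tool_rot": TCP orientation; "wrist_force": force on the tool from outside, world axes, zero at the start; "torque": the same for the moment, N m; "grip_width": finger opening in m; "grip_force": force on a finger pad.
Only numpy, scipy, OpenCV 4.12 (cv2) and the standard library are available. Lean on these libraries where they do the work, as an engineer would, in place of code of your own. Each camera call takes 0.05 s, during which the arm holds its last target. There are 200 camera calls.

## Working session

There is one attempt and no reset: what is moved stays moved. The work goes in short steps, each a Python script; the robot and the scene stay as the last script left them, time stands still between calls to the robot, and variables do not carry over. Pictures are saved under pics/ and viewed, at most 10 in all, crops included, and the job is handed in when it is done.

```bash
mkdir -p pics; ls
python3 - <<'E'
from workcell import *
import cv2,numpy as np
ims=[]
for c in ["top","side"]:
    p,d=read_camera(c); cv2.imwrite(f"pics/{c}0.png",p[:,:,::-1]); np.savez(f"{c}0.npz",p=p,d=d)
    m=camera_model(c); E=m["extrinsics"]; print(c,m["mtx"].round(1).tolist(),m["k1"],(-E[:3,:3].T@E[:3,3]).round(3),E[:3,:3].round(2).tolist())
    for n in ["lightbox","box_grip","rail_seat","stand","wrench_head","wrench_grip","dish_mid","jar_mid","case_mid"]:
        r=spot_in(c,n)
        print(n,[(round(x["p"],2),np.round(x["point"],3).tolist()) for x in r])
s=state();print(s["t"])
try: print(grasp_offset)
except Exception as e: print(e)
E
```

```text
pics
top [[568.8, 0.0, 322.6], [0.0, 568.8, 241.6], [0.0, 0.0, 1.0]] 0.031439307784619105 [0.302 0.033 1.815] [[-0.03, -1.0, -0.02], [-0.99, 0.03, -0.1], [0.1, 0.02, -1.0]]
lightbox [(0.92, [0.418, 0.535, 0.096]), (0.78, [0.287, 0.372, 0.095]), (0.76, [0.448, 0.352, 0.092]), (0.37, [0.48, -0.455, 0.015])]
box_grip [(0.86, [0.287, 0.37, 0.094]), (0.8, [0.414, 0.535, 0.096]), (0.71, [0.449, 0.35, 0.097]), (0.4, [0.652, 0.003, 0.031])]
rail_seat [(0.66, [0.651, 0.005, 0.03])]
stand [(0.74, [0.452, 0.351, 0.09]), (0.57, [0.651, 0.003, 0.031])]
wrench_head [(0.58, [0.555, -0.149, 0.119])]
wrench_grip [(0.37, [0.381, -0.31, 0.065])]
dish_mid [(0.84, [0.428, 0.021, 0.011]), (0.46, [0.651, 0.003, 0.03])]
jar_mid [(0.66, [0.38, -0.307, 0.066])]
case_mid [(0.63, [0.481, -0.455, 0.014])]
side [[586.9, 0.0, 325.2], [0.0, 586.9, 230.2], [0.0, 0.0, 1.0]] -0.11560880872852966 [ 0.16  -1.161  1.173] [[0.97, -0.26, -0.02], [-0.18, -0.61, -0.77], [0.19, 0.74, -0.64]]
lightbox [(0.93, [0.412, 0.521, 0.088]), (0.64, [0.442, 0.329, 0.092]), (0.34, [0.48, -0.46, 0.023])]
box_grip [(0.85, [0.44, 0.331, 0.086]), (0.67, [0.411, 0.525, 0.09]), (0.66, [0.336, 0.368, 0.049])]
rail_seat [(0.77, [0.629, -0.036, 0.032])]
stand [(0.7, [0.627, -0.042, 0.033]), (0.54, [0.48, -0.459, 0.021]), (0.39, [0.442, 0.329, 0.092])]
wrench_head [(0.67, [0.439, 0.333, 0.091]), (0.64, [0.553, -0.158, 0.116])]
wrench_grip [(0.33, [0.441, 0.33, 0.086])]
dish_mid [(0.73, [0.427, 0.032, 0.009])]
jar_mid []
case_mid [(0.93, [0.479, -0.456, 0.02])]
1.0
0.0187
```

View pics/top0.png

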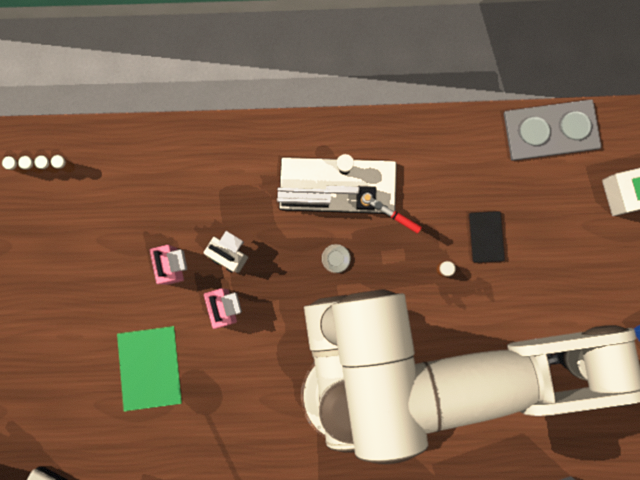

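View pics/side0.png

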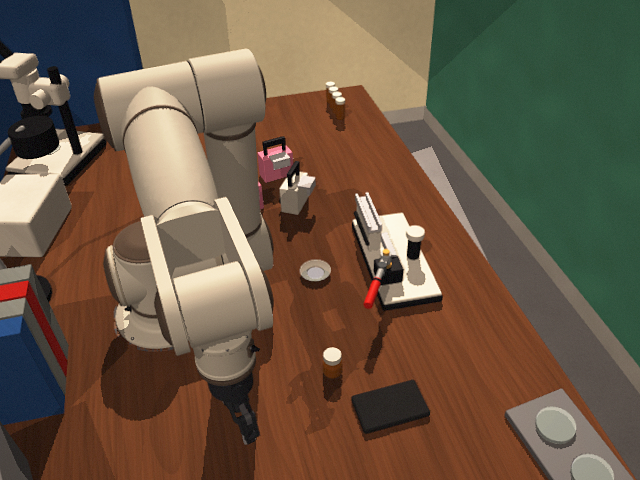

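The top view shows three box-shaped things: white at (226,252), and pink at (167,264) and (221,308). The white one is the target, with its hook plate toward the upper right at (233,240). The rail is at (303,198), the bolt at (368,198) and the red grip at (405,219). The dish is at (336,258), the jar at (447,269) and the case at (487,237). Next I'll get metric fits from depth and take a close crop.

```bash
cat > h.py <<'E'
from workcell import *
import cv2,numpy as np
def cloud(p,d,m):
    """world xyz per pixel (480,640,3), nan where no depth"""
    K=m["mtx"];E=m["extrinsics"]
    v,u=np.mgrid[:480,:640].astype(float)
    n=cv2.undistortPoints(np.stack([u.ravel(),v.ravel()],1)[:,None],K,np.array([m["k1"],0,0,0]))[:,0]
    z=d.ravel().astype(float); z=np.where(z>0,z,np.nan)
    c=np.c_[n*z[:,None],z]
    return ((c-E[:3,3])@E[:3,:3]).reshape(480,640,3)
def box(X,x0,x1,y0,y1,z0,z1):
    lo=np.array([x0,y0,z0]);hi=np.array([x1,y1,z1])
    return np.all((X>lo)&(X<hi),axis=2)
def rect(P):
    (c,s,a)=cv2.minAreaRect(P[:,:2].astype(np.float32)*1000); return np.round(c,1),np.round(s,1),round(a,1),cv2.boxPoints((c,s,a)).round(0).tolist()
E
python3 - <<'E'
from h import *
for c in ["top","side"]:
    f=np.load(c+"0.npz");p,d=f["p"],f["d"];X=cloud(p,d,camera_model(c))
    print(c)
    def rep(n,mk):
        P=X[mk]; 
        if len(P)>5: print(n,len(P),"med",np.median(P,0).round(4),"rect",rect(P))
    B=(.37,.55,.26,.43)
    rep("bar",box(X,*B,.125,.16)); rep("boxtop",box(X,*B,.085,.11))
    S=(.5,.8,-.25,.25)
    rep("base",box(X,*S,.025,.04)); rep("lips",box(X,*S,.122,.14)&(X[...,1]>-.02)&(X[...,0]<.64)); rep("floor",box(X,*S,.108,.12)&(X[...,1]>0))
    rep("col",box(X,.6,.8,-.1,.1,.118,.16))
    P3=p.astype(int); red=(P3[...,0]>120)&(P3[...,1]<60)&(P3[...,2]<60)
    rep("red",red&box(X,.4,.65,-.35,-.05,.07,.15)); rep("steel",~red&box(X,.5,.62,-.2,-.06,.095,.15))
f=np.load("top0.npz")["p"]; cr=f[150:310,150:450]; cv2.imwrite("pics/crop.png",cv2.resize(cr,(780,416),interpolation=cv2.INTER_CUBIC)[:,:,::-1])
E
```

```text
top
bar 154 med [0.4439 0.3654 0.1449] rect (array([443.7, 367.1]), array([80.3, 16.1]), 57.0, [[415.0, 338.0], [429.0, 329.0], [472.0, 396.0], [459.0, 405.0]])
boxtop 768 med [0.4555 0.3544 0.0968] rect (array([457.3, 359.1]), array([112. ,  93.5]), 57.5, [[388.0, 337.0], [467.0, 287.0], [527.0, 381.0], [448.0, 432.0]])
base 3490 med [0.6793 0.0096 0.0318] rect (array([656.9,  13.3]), array([365. , 167.9]), 86.1, [[561.0, -163.0], [728.0, -174.0], [753.0, 190.0], [585.0, 201.0]])
lips 324 med [0.6104 0.1185 0.1291] rect (array([610.5, 116.8]), array([159.4,  41.1]), 86.8, [[586.0, 38.0], [627.0, 36.0], [635.0, 195.0], [594.0, 198.0]])
floor 369 med [0.6125 0.1132 0.1148] rect (array([624.8,  81.9]), array([110. , 228.8]), 26.5, [[525.0, 160.0], [627.0, -45.0], [725.0, 4.0], [623.0, 209.0]])
col 335 med [ 0.6938 -0.0014  0.1247] rect (array([666.4,   6.6]), array([132.4, 183.9]), 0.3, [[600.0, 98.0], [601.0, -86.0], [733.0, -85.0], [732.0, 99.0]])
red 158 med [ 0.5186 -0.1908  0.1165] rect (array([ 521.7, -188.1]), array([91.4, 24. ]), 56.7, [[487.0, -220.0], [507.0, -233.0], [557.0,
[... 795 characters left out ...]
630.0, 24.0], [640.0, 192.0], [597.0, 194.0]])
floor 321 med [0.6158 0.101  0.1144] rect (array([627.6,  79.6]), array([108.5, 232.5]), 26.7, [[527.0, 159.0], [631.0, -49.0], [728.0, 0.0], [624.0, 208.0]])
col 301 med [ 0.695  -0.012   0.1245] rect (array([667.8,   3.6]), array([191.2, 134.8]), 89.8, [[600.0, -92.0], [735.0, -92.0], [736.0, 99.0], [601.0, 100.0]])
red 224 med [ 0.5183 -0.2049  0.1165] rect (array([ 524.5, -194.3]), array([95.3, 22.4]), 57.0, [[489.0, -228.0], [508.0, -240.0], [560.0, -160.0], [541.0, -148.0]])
steel 321 med [ 0.5833 -0.1101  0.1164] rect (array([ 569.4, -132.3]), array([149.7,  29.4]), 58.8, [[518.0, -189.0], [543.0, -204.0], [621.0, -76.0], [596.0, -61.0]])
```

View pics/crop.png

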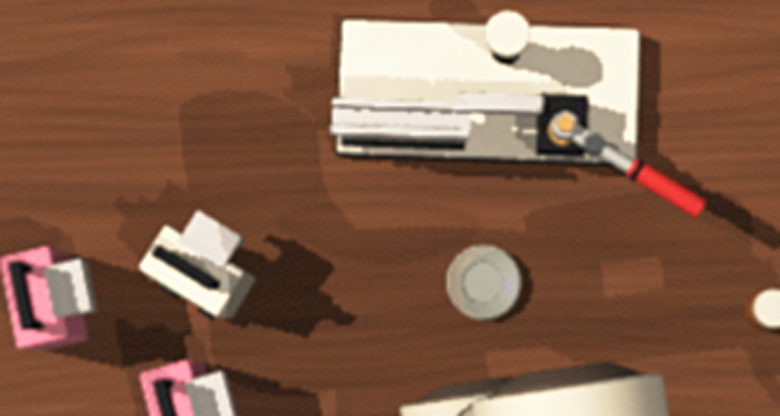

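The crop confirms the white box: black bar at (187,267), hook plate toward upper right at (212,238). From depth, the bar is about (0.444,0.365) with box x at −33°. The rail is about (0.610,0.116) with stand yaw −0.066, and the grip is about (0.522,−0.19). All heights match the given values. Next I'll refine with the wrist camera.

```bash
cat >> h.py <<'E'
def R(a):
    """tool down, closing axis y at yaw a"""
    return np.array([[-np.sin(a),np.cos(a),0],[np.cos(a),np.sin(a),0],[0,0,-1.]])
E
python3 - <<'E'
from h import *
np.set_printoptions(suppress=True)
for a in [-.576,-.576+np.pi]:
    print(a,[None if q is None else np.round(q,2) for q in (ik([.444,.365,.25],R(a)),ik([.55,.115,.2],R(a+.51)))])
a=-.066
q=[ (np.abs(v-np.array(state()["q"])).sum(),k) for k in (a,a+np.pi) if (v:=ik([.52,0,.42],R(k))) is not None]
k=min(q)[1]; move_pose([.52,0,.42],R(k)); 
def look(n):
    m=camera_model("wrist");p,d=read_camera("wrist");cv2.imwrite(f"pics/{n}.png",p[:,:,::-1]);np.savez(n+".npz",p=p,d=d,E=m["extrinsics"]);return p,cloud(p,d,m)
p,X=look("w1")
def rep(n,mk):
    P=X[mk]
    if len(P)>5: print(n,len(P),"med",np.median(P,0).round(4),"rect",rect(P))
S=(.5,.8,-.25,.25)
rep("base",box(X,*S,.025,.04)); rep("lips",box(X,*S,.123,.14)&(X[...,1]>.02)&(X[...,0]<.64)); 
P3=p.astype(int); red=(P3[...,0]>110)&(P3[...,1]<60)&(P3[...,2]<60)
rep("red",red&box(X,.4,.65,-.35,-.05,.1,.15)); rep("bolt",box(X,.57,.62,-.1,-.045,.123,.15)); rep("steel",~red&box(X,.5,.62,-.2,-.06,.098,.15))
a=-.576
q=[ (np.abs(v-np.array(state()["q"])).sum(),k) for k in (a,a+np.pi) if (v:=ik([.444,.365,.30],R(k))) is not None]
k=min(q)[1];print("yaw",k);move_pose([.444,.365,.30],R(k))
p,X=look("w2")
B=(.37,.55,.26,.43)
rep("bar",box(X,*B,.135,.16)); rep("boxtop",box(X,*B,.085,.11))
print(state()["t"])
E
```

```text
-0.576 [array([ 0.55,  0.14,  1.41, -0.  ,  1.59,  1.13]), array([ 0.07,  0.14,  1.52, -0.  ,  1.49,  0.14])]
2.565592653589793 [array([ 0.55,  0.14,  1.41, -0.  ,  1.59, -2.01]), None]
base 19974 med [0.6875 0.0264 0.0324] rect (array([661.6,  11.9]), array([363.9, 164.3]), 86.1, [[567.0, -164.0], [731.0, -175.0], [756.0, 188.0], [592.0, 199.0]])
lips 2777 med [0.6216 0.1184 0.1302] rect (array([613.3, 113.8]), array([158.,  41.]), 86.4, [[588.0, 36.0], [629.0, 34.0], [639.0, 191.0], [598.0, 194.0]])
red 1108 med [ 0.5225 -0.189   0.1182] rect (array([ 524.9, -189.2]), array([94.6, 23.2]), 56.6, [[489.0, -222.0], [509.0, -235.0], [561.0, -156.0], [541.0, -143.0]])
bolt 247 med [ 0.5997 -0.0735  0.1309] rect (array([599.7, -72.6]), array([25.7, 22.7]), 34.7, [[583.0, -71.0], [596.0, -89.0], [617.0, -75.0], [604.0, -56.0]])
steel 1681 med [ 0.5823 -0.0992  0.1177] rect (array([ 563.4, -134.1]), array([169.4,  29.5]), 58.0, [[506.0, -198.0], [531.0, -214.0], [621.0, -70.0], [596.0, -54.0]])
yaw -0.576
bar 2015 med [0.4477 0.3681 0.1449] rect (array([446.2, 366.1]), array([79.7, 15.7]), 57.4, [[418.0, 337.0], [431.0, 328.0], [474.0, 395.0], [461.0, 404.0]])
boxtop 8266 med [0.4648 0.3589 0.0957] rect (array([460.5, 357.5]), array([108.9,  93.3]), 57.2, [[392.0, 337.0], [470.0, 286.0], [529.0, 378.0], [451.0, 429.0]])
5.0333
```

Run:
```python
from h import *
a=-.571; g=np.array([.446,.366])
move_pose([*g,.20],R(a))
move_l([*g,.1165],.12,R(a))
command_gripper(0.0,50); s=state(); print("grip",s["grip_width"],s["grip_force"],s["t"])
z=.1165+.10
move_l([*g,z],.12)
ys=-.064; c,sn=np.cos(ys),np.sin(ys)
rail=np.array([.613,.114]); t=rail+(-.0605)*np.array([c,sn])+.008*np.array([-sn,c])
pre=t-.05*np.array([c,sn])
move_pose([*pre,z],R(ys)); 
p,d=read_camera("side");cv2.imwrite("pics/s2.png",p[:,:,::-1])
X=cloud(p,d,camera_model("side"))
move_l([*t,z],.1)
p,d=read_camera("side"); f=lambda p:cv2.resize(p[120:340,200:500],(780,572),interpolation=cv2.INTER_CUBIC)
cv2.imwrite("pics/s3.png",f(p)[:,:,::-1])
s=state();print(s["position"],s["wrist_force"],s["grip_width"],s["t"])
m=camera_model("wrist");p,d=read_camera("wrist");X=cloud(p,d,m);cv2.imwrite("pics/w3.png",p[:,:,::-1])
def rep(n,mk):
    P=X[mk]
    if len(P)>5: print(n,len(P),"med",np.median(P,0).round(4),"rect",rect(P))
rep("bracket",box(X,.56,.70,0,.25,.18,.21)); rep("lips",box(X,.58,.66,0,.25,.123,.135))
```

```text
grip 0.015247274926290175 49.57772076129913 7.0
[0.55267309 0.12611196 0.21644278] [-0.41711496  0.09765134 -5.78648846] 0.015348331769670511 9.7
bracket 15677 med [0.5876 0.1392 0.1987] rect (array([589.4, 126.5]), array([ 57.8, 108.5]), 0.7, [[560.0, 180.0], [561.0, 72.0], [619.0, 73.0], [618.0, 181.0]])
lips 2865 med [0.6275 0.1696 0.1301] rect (array([608.1, 166.2]), array([56.8, 56.9]), 87.2, [[578.0, 139.0], [635.0, 136.0], [638.0, 193.0], [581.0, 196.0]])
```

View pics/s3.png

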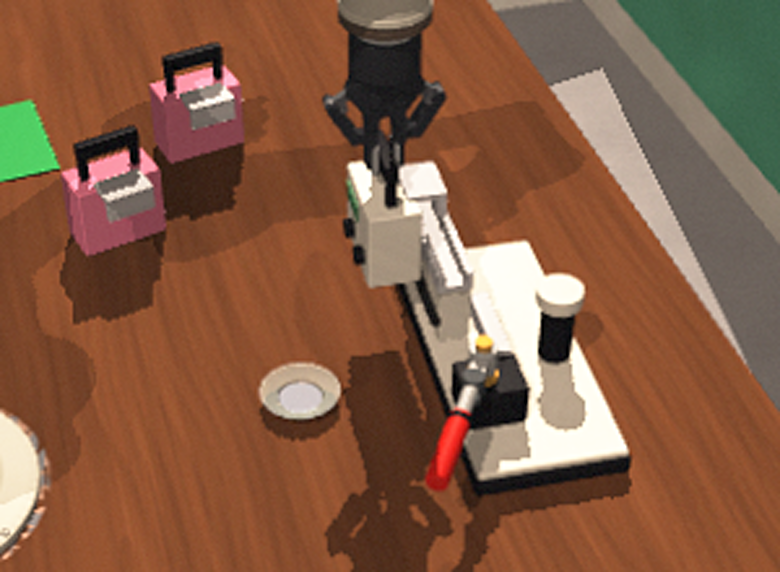

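View pics/w3.png

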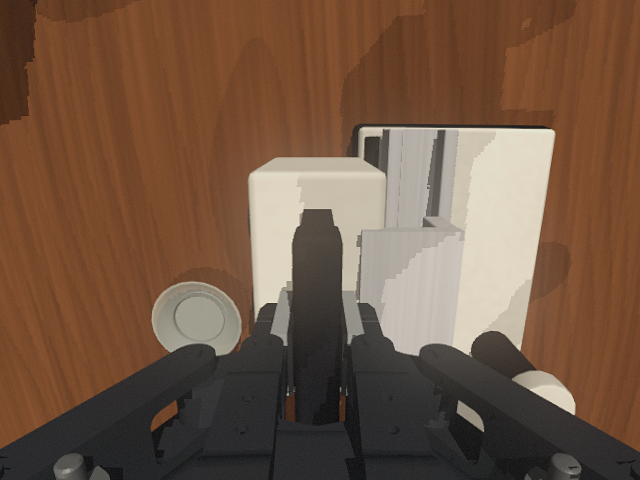

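The box is held level and square. In the wrist view the hook bracket's end at (445,230) lies over the channel, which spans about (400–455,180). Lowering now.

Run:
```python
from h import *
s=state();p=np.array(s["position"])
hit=move_l([p[0],p[1],.159],.05,guard=6); s=state()
print(hit,s["position"],s["wrist_force"],s["t"])
if s["position"][2]<.170:
    command_gripper(.06); dwell(.3); s=state(); print(s["grip_force"],s["wrist_force"])
    q=s["position"]; move_l([q[0],q[1],.30],.15)
    m=camera_model("wrist");p,d=read_camera("wrist");X=cloud(p,d,m)
    def rep(n,mk):
        P=X[mk]
        if len(P)>5: print(n,len(P),"med",np.median(P,0).round(4),"rect",rect(P))
    rep("bar",box(X,.5,.64,.02,.24,.18,.21)); rep("bracket",box(X,.56,.70,0,.25,.14,.165))
p,d=read_camera("side"); cv2.imwrite("pics/s4.png",cv2.resize(p[120:340,200:500],(780,572),interpolation=cv2.INTER_CUBIC)[:,:,::-1])
print(state()["t"])
```

```text
True [0.55243597 0.12604063 0.16418342] [0.70198484 0.73216928 2.70603614] 10.7
0.0 [ 0.04126317  0.16502377 -0.02703825]
bar 2639 med [0.5415 0.1297 0.185 ] rect (array([540.9, 126.8]), array([79.6, 16.1]), 86.2, [[530.0, 88.0], [546.0, 87.0], [552.0, 166.0], [536.0, 167.0]])
bracket 4343 med [0.5875 0.1251 0.1452] rect (array([587.3, 124. ]), array([99.1, 44.3]), 85.4, [[561.0, 76.0], [605.0, 73.0], [613.0, 172.0], [569.0, 175.0]])
12.6583
```

View pics/s4.png

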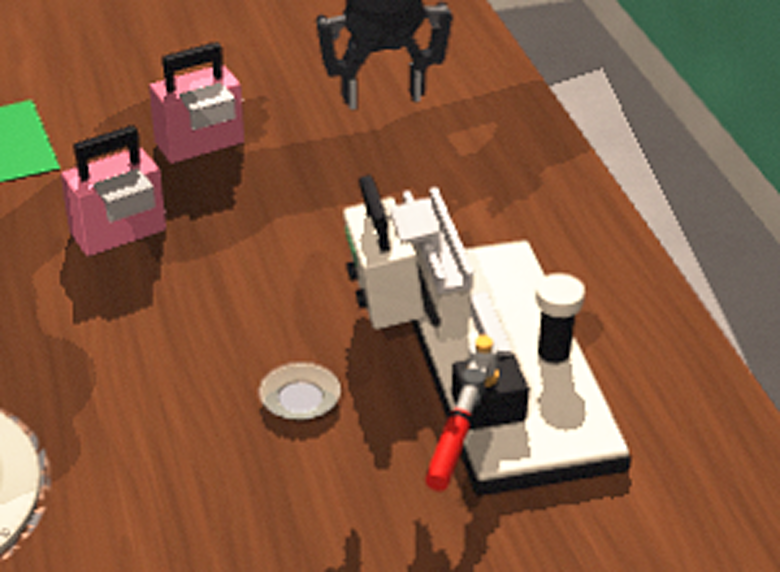

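The box hangs on the rail, released, leaning about 0.13 rad; its bar is at (376,212) in the crop. The tongue height works out to about 0.115, so it is seated. Now the wrench: a stepped push along the arc while reading the force.

```bash
cat > w.py <<'E'
from h import *
bolt=np.array([.600,-.074]); r=.134; J=.04; th0=np.deg2rad(-123.5); Z=.098
e=lambda t:np.array([np.cos(t),np.sin(t)]); u=lambda t:np.array([np.sin(t),-np.cos(t)])
def pose(th,k,off):
    """tool pose touching the handle: head angle th, kink k, distance off from handle axis"""
    P=bolt+J*e(th)+(r-J)*e(th-k)-off*u(th-k); return [*P,Z],R((th-k+np.pi+np.pi)%(2*np.pi)-np.pi)
def F(t): return -float(np.array(state()["wrist_force"])[:2]@u(t))
E
python3 - <<'E'
from w import *
command_gripper(0.0,30)
P,o=pose(th0,0,.040); 
move_pose([P[0],P[1],.24],o); move_l(P,.12); b=F(th0); print("bias",b,state()["t"])
P,o=pose(th0,0,.025);move_l(P,.1,o)
snug=None;log=[]
a=0
while a<.85:
    a+=.08 if a<.39 else .02
    P,o=pose(th0-a,0,.023); move_l(P,.08,o); f=F(th0-a)
    log.append((round(a,2),round(f,1)))
    if f>5: snug=a;break
print(log,state()["wrist_force"],"snug",snug,state()["t"])
np.save("snug.npy",[snug or -1,b])
E
```

```text
bias -0.2894919268721637 16.0917
[(0.08, 0.1), (0.16, -0.5), (0.24, 0.2), (0.32, 0.3), (0.4, 0.3), (0.42, 1.0), (0.44, 1.2), (0.46, 0.1), (0.48, 1.1), (0.5, 0.2), (0.52, 0.8), (0.54, -0.6), (0.56, 0.5), (0.58, -0.0), (0.6, -0.4), (0.62, 0.0), (0.64, 1.2), (0.66, -0.2), (0.68, 0.3), (0.7, -0.1), (0.72, 0.8), (0.74, 4.4), (0.76, 7.7)] [ 2.90511273 -7.24708355  0.42107221] snug 0.7600000000000003 22.3333
```

```bash
cat >> w.py <<'E'
def kinkview(n):
    """red-grip axis from top + side camera; returns images"""
    for c in ("top","side"):
        p,d=read_camera(c);X=cloud(p,d,camera_model(c));q=p.astype(int)
        red=(q[...,0]>100)&(q[...,1]<70)&(q[...,2]<70)&box(X,.38,.65,-.35,.0,.095,.15)
        P=X[red]
        if len(P)>20:
            vx,vy,x0,y0=cv2.fitLine(P[:,:2].astype(np.float32),cv2.DIST_HUBER,0,.001,.001).ravel()
            if vx>0: vx,vy=-vx,-vy
            print(c,len(P),"ang",np.rad2deg(np.arctan2(vy,vx)).round(1),"ctr",P.mean(0).round(4),"span",np.ptp(P[:,:2]@[vx,vy]).round(3),"bolt off axis mm",round(1000*float(np.cross([vx,vy],bolt-[x0,y0])),1))
        if c=="top": cv2.imwrite(f"pics/{n}.png",cv2.resize(p[150:300,290:490],(800,600),interpolation=cv2.INTER_CUBIC)[:,:,::-1])
E
python3 -W ignore - <<'E'
from w import *
s=state();print(np.round(s["position"],4),F(th0-.76),"cmd",np.round(pose(th0-.76,0,.023)[0],4),np.rad2deg(th0-.76))
kinkview("k1")
E
```

```text
[ 0.4749 -0.1272  0.0982] 7.713908629361301 cmd [ 0.4746 -0.1265  0.098 ] -167.04479242994256
top 70 ang -148.5 ctr [ 0.4385 -0.1067  0.1155] span 0.058 bolt off axis mm 56.3
side 134 ang -171.8 ctr [ 0.4411 -0.1192  0.1133] span 0.095 bolt off axis mm -23.0
```

View pics/k1.png

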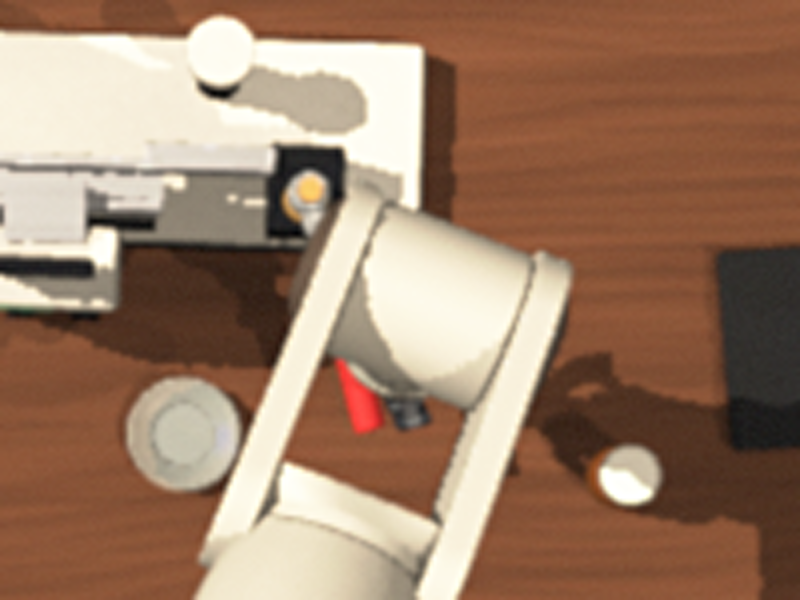

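The handle still lies straight, on the bolt–grip line at about −168°; in the crop the grip end is at (360,425) and the bolt at (310,190). It is now snug but not tripped, so I'll continue in fine steps until the force peaks and falls.

```bash
python3 -W ignore - <<'E'
from w import *
a=.76;log=[];pk=0;ap=None;k=0
def stp(P,o,t):
    move_l(P,.03,o); dwell(.03); return np.mean([F(t) for _ in range(1)])
while a<.95:                      # up to the trip
    a+=.01; P,o=pose(th0-a,0,.023); f=stp(P,o,th0-a); log.append((round(a,3),round(f,1)))
    if f>pk: pk,ap=f,a
    if f<pk-.6 and pk>8.5: break
print(log,"peak",pk,ap,state()["t"])
if pk>8.5:
    log=[];k=(a-ap)*r/(r-J); k0=k
    while k<.22 and f>.62*pk:
        k+=.015; P,o=pose(th0-ap,k,.023); f=stp(P,o,th0-ap-k); log.append((round(k,3),round(f,1)))
    print(log)
kinkview("k2")
print(np.round(state()["position"],4),state()["t"]); np.save("k.npy",[ap,k,pk])
E
```

```text
[(0.77, np.float64(9.7)), (0.78, np.float64(9.4)), (0.79, np.float64(8.9))] peak 9.734674178571005 0.77 23.2833
[(0.044, np.float64(8.4)), (0.059, np.float64(8.4)), (0.074, np.float64(7.4)), (0.089, np.float64(7.6)), (0.104, np.float64(7.2)), (0.119, np.float64(6.9)), (0.134, np.float64(6.4)), (0.149, np.float64(6.4)), (0.164, np.float64(6.0))]
top 54 ang -151.9 ctr [ 0.4321 -0.0875  0.1157] span 0.047 bolt off axis mm 66.6
side 135 ang 179.1 ctr [ 0.4446 -0.0981  0.1141] span 0.095 bolt off axis mm -27.0
[ 0.4687 -0.1111  0.0982] 25.9333
```

```bash
python3 -W ignore - <<'E'
from w import *
ap,k,pk=np.load("k.npy")
for _ in range(3):
    k+=.015; P,o=pose(th0-ap,k,.023); move_l(P,.03,o); dwell(.03); print(round(k,3),round(F(th0-ap-k),1))
P,o=pose(th0-ap,k,.055); move_l(P,.08,o)
P[2]=.30; move_l(P,.2)
P=[.40,-.28,.38]; move_pose(P,o)
kinkview("k3"); m=camera_model("top");p,d=read_camera("top");X=cloud(p,d,m);q=p.astype(int)
st=box(X,.48,.62,-.12,-.04,.1,.125)&~((q[...,0]>100)&(q[...,1]<70)&(q[...,2]<70))
b=box(X,.5,.60,.06,.20,.165,.20); print("bar",X[b].mean(0).round(3),rect(X[b])[:3])
print(state()["t"])
E
```

```text
0.179 5.7
0.194 5.4
0.209 4.6
top 175 ang -178.4 ctr [ 0.4606 -0.0838  0.1164] span 0.095 bolt off axis mm -7.0
side 268 ang -179.7 ctr [ 0.4605 -0.0931  0.114 ] span 0.095 bolt off axis mm -19.6
bar [0.538 0.127 0.184] (array([538.5, 127.7]), array([78.4, 15.5]), 84.9)
29.375
```

View pics/k3.png

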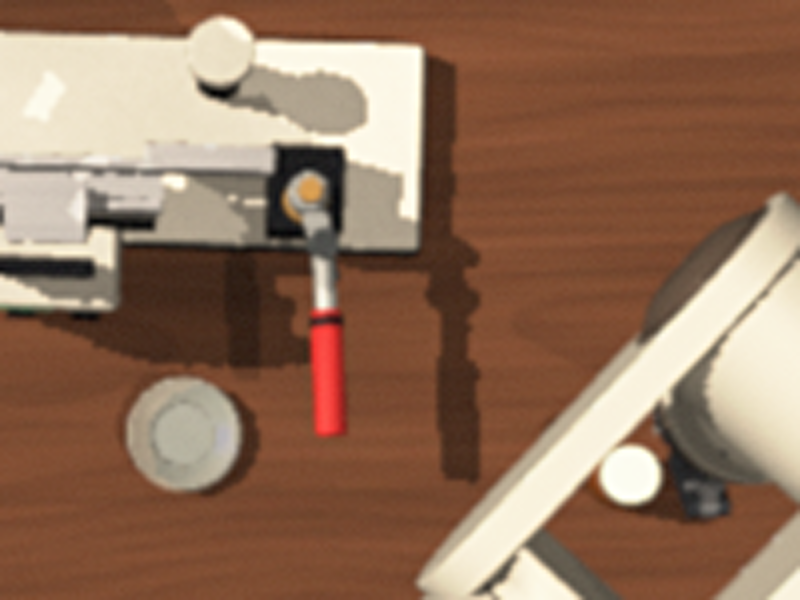

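The handle stays kinked: the head runs (310,190)→(322,240) at about −167° and the grip lies at about −178°. The handle's axis passes 7 mm or more off the bolt, which puts the kink near 0.2 rad. The box still hangs, the dish, jar and case are undisturbed, and the arm is clear.

```bash
python3 -c "
from workcell import *
print(finish_job())"
```

```text
the job is handed in; nothing more can be done
None
```

The job is handed in, with no verdict returned: the white box hangs released on the rail, the wrench tripped and stays kinked at an estimated 0.2 rad, and I saw no movement of the dish, jar or case.

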